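# Dock the gas monitor and uncap its test-gas bottle

## Task

Get the yellow gas monitor ready for its bump test: take it out of the charger and slide it upright, screen towards the console, into the bay of the test station until it is fully home; let it down into the bay rather than dropping it. Then screw the cap off the gas bottle with the orange band - nothing shows whether its thread is right- or left-handed, so feel which way it loosens - and finish still holding that cap in the air, well clear above its bottle. Leave the blue monitor, the green bottle with its cap and everything else as they are.

Things in the scene. Friction and masses are not known exactly. Their poses are not given: they have to be found in the camera images.
- monitor: Yellow gas monitor, a flat upright slab 24 mm thick (its x), 62 mm wide (y), 112 mm tall (z), 0.15-0.3 kg, loose. Origin: centre of its underside. Screen and sensor ports on its -x face. At the start it stands in one of the charger's two pockets, 32 mm deep in it, about 2 mm play all round; it lifts straight out.
- monitor_screen (a point): Middle of the yellow monitor's screen, on its -x face, 12 mm from the monitor's mid-plane and 80 mm above its underside.
- spare_monitor: A second gas monitor of the same size, blue, in the charger's other pocket, 85 mm away centre to centre along the charger's y. Leave it there.
- charger: Black two-pocket charger, fixed: 72 mm (x) by 180 mm (y) block 42 mm high, with a lip 28 mm deep, 24 mm high on its -x side. Origin: middle of the block at bench level. Pockets at y = -42.5 and +42.5 mm, floors 10 mm above the bench. The monitors in it face its -x side.
- station: Bump-test station, fixed: grey base 30 mm high, black bay tower (55 x 93 mm outside) with orange mouth, sloping console with a small screen on its -x side (reaches x = -100 mm, under 60 mm high). Origin: at bench level below the middle of the bay; x is the bay's thin, y its wide direction.
- bay_floor (a point): Middle of the floor of the station's bay, 30 mm above the bench. The bay is an upright pocket open at the top, 27 mm (x) by 65 mm (y), straight walls 60 mm high, above them a lead-in 6 mm high that flares about 3 mm per side. The monitor is home when its underside sits on this floor, screen to the station's -x side; 46 mm of it then stand above the mouth.
- stand: Dark steel stand, fixed to the bench, 110 mm (x) by 240 mm (y) by 10 mm, with a post 135 mm high behind each bottle at its +x edge; it holds the two gas bottles rigidly at y = -65 and +65 mm. Origin: centre of its underside.
- orange_bottle: Aluminium test-gas bottle with orange band and shoulder, 72 mm in diameter, held rigidly upright in the stand (either place). Origin: centre of its underside, 10 mm above the bench. Shoulder slopes from 36 mm radius at 165 mm height to 20 mm radius at 194 mm.
- orange_neck (a point): Middle of the top of the orange bottle's valve neck, 238 mm above the bottle's origin, under the cap. The neck is 21 mm thick and bears a coarse two-start thread (30 mm over it), hidden by the cap: in some runs right-handed (loosens anticlockwise seen from above), in others left-handed (loosens clockwise).
- orange_cap: Black round ribbed cap on the orange bottle, 40 mm in diameter, 34 mm tall, 35 g, loose. Origin: centre of its underside, 208 mm above the bottle's origin when on. Wrong way it meets a hard stop within 10 degrees; right way it turns freely and can be lifted off once turned 70 to 115 degrees. Else it holds, with up to 6 mm of lift play. It leaves the neck after rising 30 mm.
- green_bottle: The same bottle with a green band and shoulder, in the other place of the stand, 130 mm away. Leave it.
- green_cap: The same kind of black cap, on the green bottle. Leave it on.
- tape: Yellow roll of tape lying flat, 68 mm in diameter, 24 mm high; a bystander.
- screwdriver: Red-handled screwdriver lying flat, 170 mm long; a bystander.
- marker: Black marker pen lying flat, 125 mm long, 16 mm thick; a bystander.
- regulator: Small aluminium and brass gas regulator with a round gauge, 58 mm high, about 90 mm over all; a bystander.
- reagent_blue: White reagent bottle, blue cap, 135 mm high; a bystander.
- reagent_red: White reagent bottle, red cap, 150 mm high; a bystander.
Mind the look-alikes: they are no part of the job. What is shaped like the monitor but turquoise is not meant.

How it is judged:
On the way, in this order (a step that is already met when the one before it is completed fails the run):
1. the yellow monitor is fully home in the station's bay, screen to the console side, and let go (z of monitor in the frame of station between 0.026 and 0.034 m and horizontal distance between monitor and station below 0.007 m and angle between monitor's own z axis and vertical below 0.08 rad and x of monitor_screen in the frame of station below 0 m and contact force between monitor and the fingers below 0.05 N), for 0.2 s.
2. the orange bottle's cap is lifted clear above the bottle, in the fingers (z of orange_cap in the frame of orange_bottle above 0.25 m and contact force between orange_cap and the fingers above 1 N), for 0.2 s.
At the end, for the whole second after the job is handed in: Yellow monitor untouched on the bay's floor (within 4 mm, centred within 7 mm, upright), screen to the console; orange bottle's cap held still in the fingers over its bottle, underside 12 mm or more above the neck, within 60 mm of its axis, touching no bottle; green cap and blue monitor in place (all of step 1 and all of step 2 and contact force between monitor and the arm below 0.05 N and horizontal distance between orange_cap and orange_bottle below 0.06 m and contact force between orange_cap and orange_bottle below 0.05 N and contact force between orange_cap and green_cap below 0.05 N and linear speed of orange_cap below 0.03 m/s and distance of green_cap from where it was at the start of the episode below 0.01 m and distance of spare_monitor from where it was at the start of the episode below 0.015 m); the arm keeps its last pose, push and grip.
It fails at once if the monitor is dropped: falling faster than 0.4 m/s with no finger on it (linear speed of monitor above 0.4 m/s and contact force between monitor and the fingers below 0.02 N and contact force between monitor and the arm below 0.02 N).
It fails at once if the green bottle's cap or the blue monitor is shifted by more than 15 mm (distance of any of green_cap, spare_monitor from where it was at the start of the episode above 0.015 m).
It fails at once if a bystander is pushed more than 30 mm (distance of any of tape, screwdriver, marker, regulator, reagent_blue, reagent_red from where it was at the start of the episode above 0.03 m).
It also fails if it takes over 61 s, if anything falls off the work surface, if the arm or the gripper's body presses on something with over 40 N, if the wrist force passes 120 N, or if a joint passes its speed limit or range.

## Robot

A 6-joint arm with a two-finger parallel gripper is mounted at the origin on the work surface. World frame = base frame: x ahead of the robot, y to its left, z up, the work surface at z = 0. Lengths are in m, angles in rad, forces in N, time in s.
With the tool pointing down it reaches from about 0.35 to 0.875 m from the base axis. Payload 4.2 kg.
Tool frame: the origin (TCP) lies at the centre of the arm's flange, where the gripper is bolted on; the fingertips stand 173 mm ahead of it and the grasp point (between the pads) lies 155 mm ahead of it; z points along the fingers, y is the direction in which the jaws open and shut (so a half turn about z gives the same grasp; the last joint's range is limited). The gripper opens to 85 mm and grips with 20 to 120 N. Pads are 22 mm wide; open, the fingers measure 114 mm over their backs; the gripper's body (76 mm by 85 mm) begins 54 mm behind the grasp point. The pads swing forward as they close: fully open they stand 13 mm farther back than shut.
Start: joints at [1.606, 0.385, 0.008, 0, -1.194, -0.259], TCP at [0.139, 0.609, 0.405] pointing down, gripper open.
Joint ranges: [-3.14, 3.14], [-1.21, 2.06], [-1.07, 1.41], [-3.16, 2.05], [-2.99, -0.16], [-3.1, 3.1]. Speed limits (rad/s): [2.79, 2.79, 3.14, 3.14, 3.14, 3.14].

## Interface

Orientations are given as [roll, pitch, yaw] about the fixed x, y, z axes, in that order (R = Rz(yaw) Ry(pitch) Rx(roll)).
In Python, from bench import manip, claw, planner, monitor, viewer, workorder gives the robot as it stands. Calls block until the motion is done:
- manip.move_pose(position, orientation): joint-space move of the TCP to a pose.
- manip.move_straight(position, ori=None, feed=0.15, stop_force=None): straight line of the TCP; ori=None keeps the orientation; feed is the mean speed in m/s. With stop_force (N) it stops when the force on the tool has changed by that much, and returns True; else False.
- manip.move_j(angles): joint-space move.
- claw.set_gripper(opening): opening from 0.0 (shut) to 1.0 (fully open); the grip force is fixed at half the most; returns when the fingers have stopped.
- manip.hold(seconds).
- planner.ik(position, orientation): joint angles nearest the present ones, or None.
- monitor.get_obs(): the state.
- viewer.read_camera(name): name is "scene" or "top"; returns a dict with "image" (480x640x3 uint8, red, green, blue), "range_z" (480x640 float32, m along the optical axis (not along the pixel's ray), 0 where there is no reading), "mtx" (3x3 intrinsics, pixels), "rvec" (rotation vector, rad) and "tvec" (3), from world to camera coordinates, as OpenCV has them. Camera axes: x right, y down, z forward; pixel columns grow to the right and rows downward; lengths in m; the calibration is good to about 2 mm. A picture is of the moment at which its call begins.
A pose or a line that the arm cannot do raises manip.IKError and nothing moves.
- workorder.sign_off(): hands the job in, once; it reports no verdict.
The state is a dict: "t": time; "joints": joint angles; "dq": joint speeds; "effort": joint torques, N m; "eef_pos": TCP position; "ee_rot": TCP orientation; "ft_force": force on the tool from outside, world axes, zero at the start; "moment": the same for the moment, N m; "width": opening from 0.0 (shut) to 1.0 (fully open).
Only numpy, scipy, OpenCV 4.12 (cv2) and the standard library are available. Lean on these libraries where they do the work, as an engineer would, in place of code of your own. Each camera call takes 0.05 s, during which the arm holds its last target.

## Working session

There is one attempt and no reset: what is moved stays moved. The work goes in short steps, each a Python script; the robot and the scene stay as the last script left them, time stands still between calls to the robot, and variables do not carry over. Pictures are saved under pics/ and viewed, and the job is handed in when it is done.

```bash
ls; mkdir -p pics; python3 - <<'E'
from bench import manip, claw, planner, monitor, viewer, workorder
import cv2,pickle
o=monitor.get_obs(); print(o)
for n in("scene","top"):
    d=viewer.read_camera(n); pickle.dump(d,open(f"pics/{n}0.pkl","wb"))
    cv2.imwrite(f"pics/{n}0.png",d["image"][:,:,::-1]); print(n,d["mtx"],cv2.Rodrigues(d["rvec"])[0],d["tvec"])
E
```

```text
pics
{'t': 0.0, 'joints': array([ 1.60560825e+00,  3.85571141e-01,  6.63856040e-03, -4.86500691e-04,
       -1.19401335e+00, -2.58597057e-01]), 'dq': array([-0.00098766, -0.00052072,  0.00116134,  0.00198651, -0.00242056,
        0.00033824]), 'effort': array([ 7.85165366e-05, -3.92294025e+01,  1.88396090e+01,  4.18579504e+00,
       -4.68778278e-03, -4.26461746e-07]), 'eef_pos': array([0.13862363, 0.60922781, 0.40361921]), 'ee_rot': array([ 3.13939890e+00, -1.12756293e-04, -2.23964498e-01]), 'ft_force': array([ 0.38476852, -1.36315452,  0.4158863 ]), 'moment': array([-0.01631491,  0.0055971 ,  0.03009849]), 'width': 1.0005123435527996}
scene [[532.55154371   0.         311.80985198]
 [  0.         532.55154371 244.71518801]
 [  0.           0.           1.        ]] [[-0.24981365  0.96807027  0.02081085]
 [ 0.64929352  0.18341917 -0.73808898]
 [-0.7183391  -0.17087235 -0.67438236]] [ 0.13197186 -0.21317348  1.59198336]
top [[435.27263601   0.         322.38157955]
 [  0.         435.27263601 239.5054711 ]
 [  0.           0.           1.        ]] [[-0.02936866 -0.99931119  0.02268532]
 [-0.99372889  0.02673992 -0.108572  ]
 [ 0.10789061 -0.02573167 -0.99382971]] [-0.02394616  0.53903937  0.92168552]
```

View pics/scene0.png

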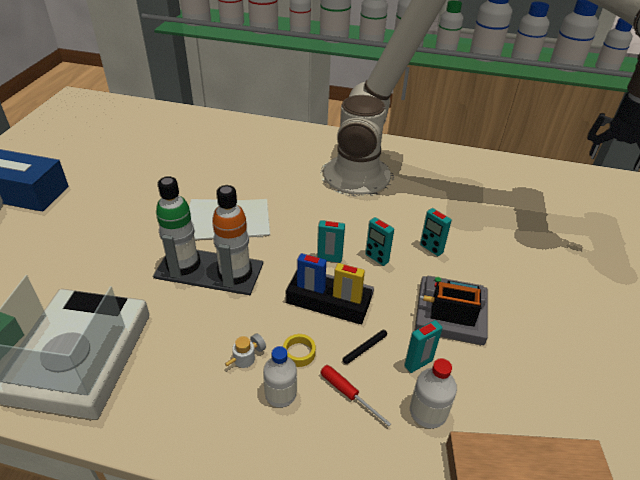

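View pics/top0.png

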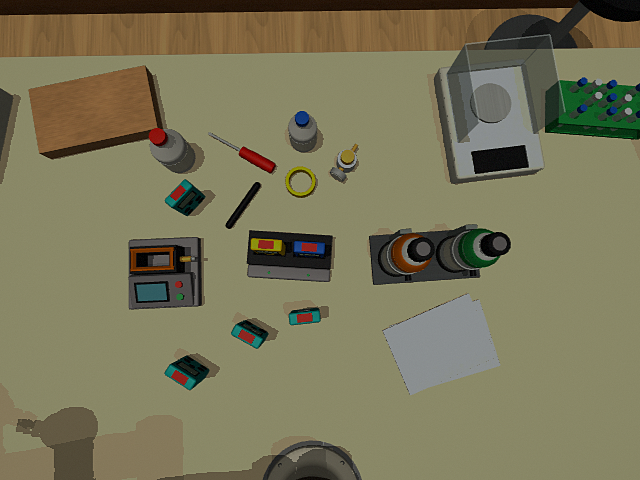

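The top view shows the yellow monitor at about (266,246) in the black charger, with the blue one at (309,248). The station with its orange mouth is at (155,260) and its console is on the robot side. The orange bottle's cap is near (425,248) and the green bottle's near (497,243). The turquoise look-alikes stand at (185,197), (250,333), (305,316) and (187,372). Next I'll measure positions.

```bash
cat > h.py <<'E'
import numpy as np,cv2,pickle
def cloud(d):
    K=d["mtx"];R=cv2.Rodrigues(d["rvec"])[0];t=np.ravel(d["tvec"])
    v,u=np.mgrid[0:480,0:640]; z=d["range_z"].astype(float)
    p=np.stack([(u-K[0,2])/K[0,0]*z,(v-K[1,2])/K[1,1]*z,z],-1)
    W=(p-t)@R; W[z<=0]=np.nan
    return W
def ray(d,uv,h):
    K=d["mtx"];R=cv2.Rodrigues(d["rvec"])[0];t=np.ravel(d["tvec"])
    uv=np.atleast_2d(uv).astype(float); r=np.c_[(uv-[K[0,2],K[1,2]])/K[0,0],np.ones(len(uv))]@R
    c=-R.T@t; return c+r*((h-c[2])/r[:,2])[:,None]
E
python3 - <<'E'
from h import *
d=pickle.load(open("pics/top0.pkl","rb"));s=pickle.load(open("pics/scene0.pkl","rb"))
def crop(d,x0,x1,y0,y1,k,n):
    cv2.imwrite(n,cv2.resize(d["image"][y0:y1,x0:x1,::-1],None,fx=k,fy=k,interpolation=cv2.INTER_NEAREST))
a=cv2.resize(d["image"][220:320,120:340,::-1],None,fx=3.6,fy=3,interpolation=cv2.INTER_NEAREST)
b=cv2.resize(s["image"][230:350,280:500,::-1],None,fx=3.6,fy=2.4,interpolation=cv2.INTER_NEAREST)
cv2.imwrite("pics/crop0.png",np.vstack([a,b]))
def rect(n,P):
    P=P[np.isfinite(P).all(1)]
    r=cv2.minAreaRect(P[:,:2].astype(np.float32)); print(n,len(P),"z",np.round(np.median(P[:,2]),4),"c",np.round(r[0],4),"sz",np.round(r[1],4),"ang",r[2])
for nm,D in(("top",d),("scene",s)):
    W=cloud(D); hsv=cv2.cvtColor(D["image"],cv2.COLOR_RGB2HSV); H,S,V=hsv[...,0],hsv[...,1],hsv[...,2]
    ok=np.isfinite(W).all(2)
    box=lambda x0,x1,y0,y1:ok&(W[...,0]>x0)&(W[...,0]<x1)&(W[...,1]>y0)&(W[...,1]<y1)
    # generic coordinates
    if nm=="top":
        for q in [(266,246),(309,248),(266,270),(155,260),(425,248),(497,243),(152,292),(408,255),(185,197),(250,333),(305,316),(187,372),(302,118),(158,137)]: print(q,np.round(W[q[1],q[0]],4))
    np.save(f"pics/W_{nm}.npy",W)
E
```

```text
(266, 246) [0.5181 0.0741 0.124 ]
(309, 248) [ 0.512  -0.0099  0.1225]
(266, 270) [0.4755 0.0857 0.0211]
(155, 260) [0.5033 0.3224 0.0312]
(425, 248) [ 0.495  -0.2048  0.2527]
(497, 243) [ 0.5002 -0.3275  0.2519]
(152, 292) [0.4351 0.3213 0.0494]
(408, 255) [ 0.4865 -0.1838  0.2158]
(185, 197) [0.6246 0.2387 0.101 ]
(250, 333) [0.3503 0.1091 0.1112]
(305, 316) [0.3796 0.0015 0.1113]
(187, 372) [0.2792 0.2325 0.1037]
(302, 118) [ 0.7715 -0.0028  0.1369]
(158, 137) [0.7333 0.2767 0.1512]
```

View pics/crop0.png

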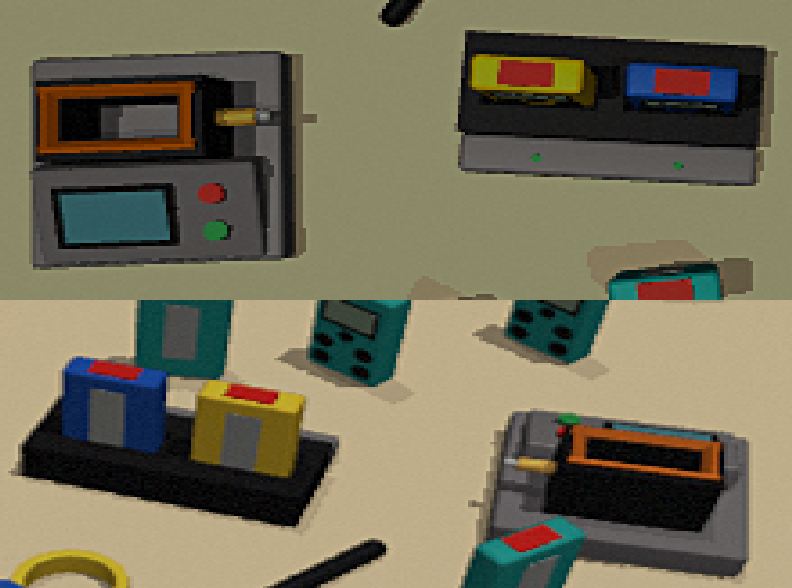

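```bash
python3 - <<'E'
from h import *
from scipy.optimize import least_squares
for nm in("top","scene"):
    D=pickle.load(open(f"pics/{nm}0.pkl","rb")); W=np.load(f"pics/W_{nm}.npy")
    hsv=cv2.cvtColor(D["image"],cv2.COLOR_RGB2HSV).astype(int);H,S,V=hsv[...,0],hsv[...,1],hsv[...,2]
    x,y,z=W[...,0],W[...,1],W[...,2]
    def rect(n,m,h):
        m=m.astype(np.uint8); cs,_=cv2.findContours(m,cv2.RETR_EXTERNAL,cv2.CHAIN_APPROX_NONE)
        P=W[m>0]; r=cv2.minAreaRect(P[:,:2].astype(np.float32))
        c=max(cs,key=cv2.contourArea)[:,0]; Q=ray(D,c,h); q=cv2.minAreaRect(Q[:,:2].astype(np.float32))
        # median/PCA
        print(nm,n,len(P),"z",np.round(np.median(P[:,2]),4),"| depth",np.round(r[0],4),np.round(r[1],4),round(r[2],1),"| ray",np.round(q[0],4),np.round(q[1],4),round(q[2],1))
    yel=(S>120)&(V>80)&(((H>18)&(H<35))|(H<8)|(H>172))
    rect("mon top",yel&(abs(x-.515)<.04)&(abs(y-.075)<.05)&(z>.116)&(z<.13),.122)
    rect("blue top",(S>100)&(abs(x-.515)<.04)&(abs(y+.01)<.05)&(z>.116)&(z<.13),.122)
    org=(S>120)&(H>5)&(H<20)
    rect("mouth",org&(abs(x-.505)<.07)&(abs(y-.32)<.07)&(z>.088)&(z<.105),.096)
    for n,cy,cx in(("capO",-.205,.495),("capG",-.3275,.5)):
        rect(n,(abs(x-cx)<.04)&(abs(y-cy)<.04)&(z>.247)&(z<.26),.252)
    rect("station base",(abs(x-.47)<.12)&(abs(y-.3)<.11)&(z>.012)&(z<.2),.03)
    rect("charger",(abs(x-.49)<.1)&(abs(y-.03)<.12)&(z>.036)&(z<.048)&(S<120),.042)
    rect("stand",(abs(x-.49)<.1)&(abs(y+.25)<.16)&(z>.005)&(z<.016)&(V<110),.01)
E
```

```text
top mon top 341 z 0.1224 | depth [0.5219 0.0746] [0.06  0.023] 84.8 | ray [0.5216 0.0743] [0.0601 0.0228] 85.1
top blue top 367 z 0.1222 | depth [ 0.5143 -0.0092] [0.0612 0.024 ] 87.2 | ray [ 0.5141 -0.009 ] [0.0609 0.0237] 88.4
top mouth 520 z 0.0947 | depth [0.5019 0.3059] [0.0467 0.0923] 0.9 | ray [0.5014 0.3052] [0.0462 0.0876] 0.9
top capO 447 z 0.2524 | depth [ 0.4947 -0.2007] [0.0389 0.0397] 42.0 | ray [ 0.4944 -0.1999] [0.0388 0.0398] 42.5
top capG 449 z 0.2524 | depth [ 0.4999 -0.3304] [0.0393 0.039 ] 47.5 | ray [ 0.4995 -0.3298] [0.039  0.0406] 12.1
top station base 4965 z 0.0463 | depth [0.4766 0.3044] [0.15   0.1503] 0.9 | ray [0.4764 0.3028] [0.1494 0.154 ] 0.9
top charger 1631 z 0.0424 | depth [0.5181 0.0324] [0.1797 0.0723] 84.8 | ray [0.518  0.0325] [0.1799 0.0723] 84.8
top stand 1761 z 0.0104 | depth [ 0.4725 -0.267 ] [0.16   0.2404] 2.0 | ray [ 0.497  -0.2657] [0.1098 0.2403] 2.4
scene mon top 237 z 0.1207 | depth [0.523  0.0778] [0.0601 0.027 ] 87.0 | ray [0.5261 0.078 ] [0.06   0.0286] 89.0
scene blue top 225 z 0.1206 | depth [ 0.5158 -0.0062] [0.0591 0.0258] 89.3 | ray [ 0.5196 -0.0056] [0.0592 0.0269] 85.7
scene mouth 397 z 0.0927 | depth [0.5019 0.3076] [0.0548 0.0924] 0.8 | ray [0.5056 0.3085] [0.0487 0.0876] 1.1
scene capO 189 z 0.2506 | depth [ 0.4962 -0.1983] [0.0385 0.0376] 43.3 | ray [ 0.4997 -0.1967] [0.0412 0.039 ] 16.1
scene capG 183 z 0.2506 | depth [ 0.5011 -0.328 ] [0.0379 0.0394] 57.8 | ray [ 0.5035 -0.3271] [0.042  0.0385] 40.6
scene station base 3674 z 0.044 | depth [0.4798 0.3077] [0.1528 0.1521] 0.0 | ray [0.4847 0.3066] [0.1682 0.1502] 0.8
scene charger 993 z 0.0407 | depth [0.4753 0.0382] [0.1812 0.1642] 84.7 | ray [0.5215 0.0348] [0.1806 0.0772] 84.8
scene stand 1630 z 0.009 | depth [ 0.4983 -0.264 ] [0.1118 0.2415] 2.3 | ray [ 0.5015 -0.2622] [0.1125 0.2404] 2.4
```

Both views agree on the poses to within about 3 mm:

| Item | Position (x, y) | Yaw |
|---|---|---|
| Charger | – | -5.2° |
| Yellow monitor (+y pocket) | (0.522, 0.075) | – |
| Station | (0.502, 0.307) | +0.9° |
| Orange cap | (0.495, -0.200) | – |

The screens face the robot (-x) in both the charger and the station. I'll grasp across the monitor's thin side.

```bash
python3 - <<'E'
from bench import manip, claw, planner, monitor, viewer
import numpy as np,cv2
from h import *
r=np.radians
for s in(1,-1):
  for p,a in(((.5225,.0758,.36),-5.2),((.502,.3068,.36),.9),((.495,-.2,.45),0)):
    print(s,np.round(planner.ik(p,[np.pi,0,s*np.pi/2+r(a)]),2))
E
```

```text
1 [ 0.45  0.26 -0.3   0.   -1.02  2.6 ]
1 [ 0.82  0.36 -0.15  0.   -1.06  2.33]
1 [-0.08  0.2  -0.14  0.   -1.23 -3.06]
-1 [ 0.45  0.26 -0.3   0.   -1.02 -0.54]
-1 [ 0.82  0.36 -0.15  0.   -1.06 -0.81]
-1 [-0.08  0.2  -0.14  0.   -1.23  0.08]
```

```bash
python3 - <<'E'
from bench import manip, claw, planner, monitor, viewer
import numpy as np,cv2
from h import *
o=[np.pi,0,-np.pi/2+np.radians(-5.2)]
manip.move_pose([.5222,.0755,.36],o)
print(monitor.get_obs()["t"])
print(manip.move_straight([.5222,.0755,.257],o,feed=.12,stop_force=15))
b=monitor.get_obs(); print(b["t"],b["eef_pos"],b["ee_rot"],b["ft_force"],b["width"])
for n in("scene","top"):
    d=viewer.read_camera(n); cv2.imwrite(f"pics/{n}1.png",d["image"][:,:,::-1])
a=cv2.imread("pics/scene1.png")[180:380,250:520]; cv2.imwrite("pics/c1.png",cv2.resize(a,None,fx=2.9,fy=2.9))
E
```

```text
2.45
False
3.4583 [0.52254777 0.07571474 0.25765191] [-3.14022295e+00  5.71760729e-04 -1.66120599e+00] [-0.12566594  0.39574187  0.42186283] 1.0024817271550548
```

View pics/c1.png

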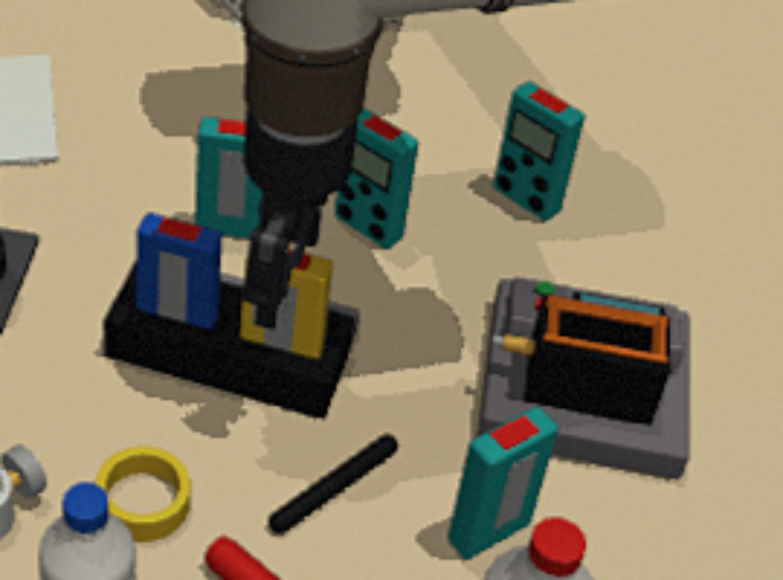

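The fingers straddle the yellow monitor at (285,300) in the crop, clear of the blue one at (180,270). I'll grip and lift.

```bash
python3 - <<'E'
from bench import manip, claw, planner, monitor, viewer
import numpy as np,cv2
from h import *
claw.set_gripper(0.0)
b=monitor.get_obs(); print(b["t"],b["eef_pos"],b["ft_force"],b["width"])
p=b["eef_pos"].copy()
print(manip.move_straight([p[0],p[1],.275],feed=.05))
manip.move_straight([p[0],p[1],.38],feed=.15)
b=monitor.get_obs(); print(b["t"],b["eef_pos"],b["ft_force"],b["moment"],b["width"])
manip.move_pose([.502,.3068,.38],[np.pi,0,-np.pi/2+np.radians(.9)])
b=monitor.get_obs(); print(b["t"],b["eef_pos"],b["ee_rot"],b["width"])
for n in("scene","top"):
    d=viewer.read_camera(n); pickle.dump(d,open(f"pics/{n}2.pkl","wb")); cv2.imwrite(f"pics/{n}2.png",d["image"][:,:,::-1])
a=cv2.imread("pics/scene2.png")[150:350,350:550]; b=cv2.imread("pics/top2.png")[190:340,100:250]; cv2.imwrite("pics/c2.png",np.hstack([cv2.resize(a,(400,400)),cv2.resize(b,(400,400))]))
E
```

```text
4.15 [0.52231328 0.07556184 0.25720961] [-0.40977347 -0.26832666  1.86398329] 0.2785938323252838
False
5.5083 [0.52184035 0.07541095 0.37881331] [ 0.13897024 -0.0978951  -2.24106352] [-0.02852882 -0.00513333 -0.02741395] 0.2723550186535553
6.4333 [0.50204792 0.30600193 0.37941814] [ 3.14041690e+00 -1.35682602e-03 -1.55572371e+00] 0.2711492607035686
```

View pics/c2.png

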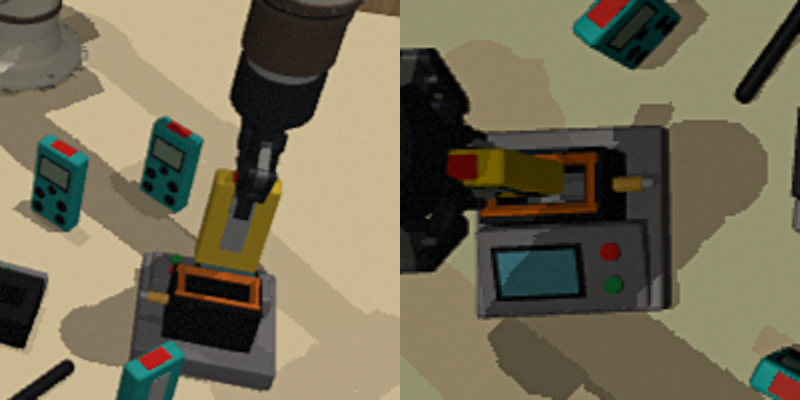

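The monitor is held upright over the bay, with its back towards the +x camera. Next I'll measure how it sits relative to the mouth in the same view.

```bash
python3 - <<'E'
from h import *
for nm in("scene","top"):
    D=pickle.load(open(f"pics/{nm}2.pkl","rb")); W=cloud(D)
    hsv=cv2.cvtColor(D["image"],cv2.COLOR_RGB2HSV).astype(int);H,S,V=hsv[...,0],hsv[...,1],hsv[...,2]
    x,y,z=W[...,0],W[...,1],W[...,2]
    m=(S>110)&(H>20)&(H<35)&(z>.11)&(z<.28)&(abs(y-.306)<.07)&(abs(x-.5)<.06)
    P=W[m]; print(nm,len(P),np.round(P.min(0),4),np.round(P.max(0),4))
    if nm=="scene":
        F=P[P[:,0]>.507]; F=W[m&(x>.507)]
        c=F.mean(0); n=np.linalg.svd(F-c)[2][2]; n*=np.sign(n[0]); print("face c",c,"n",n,"yawdeg",np.degrees(np.arctan2(n[1],n[0])),"tilt",np.degrees(np.arcsin(n[2])), "x at mid", c[0]-.012)
        for z0 in np.arange(.14,.25,.01):
            k=m&(abs(z-z0)<.005)&(x>.505); 
            if k.sum()>5: print(round(z0,3),np.round([y[k].min(),y[k].max(),(y[k].min()+y[k].max())/2,np.median(x[k])],4))
    org=(S>120)&(H>5)&(H<20)&(abs(x-.505)<.07)&(abs(y-.32)<.07)&(z>.085)&(z<.105)
    r=cv2.minAreaRect(W[org][:,:2].astype(np.float32)); print("mouth",r)
E
```

```text
scene 1035 [0.4915 0.2756 0.1328] [0.5468 0.3385 0.2558]
face c [0.51313862 0.30561742 0.18608823] n [ 0.99996067  0.00870392 -0.00170547] yawdeg 0.49870491947536855 tilt -0.09771629648965566 x at mid 0.5011386207112076
0.14 [0.277  0.338  0.3075 0.5132]
0.15 [0.2757 0.3383 0.307  0.5134]
0.16 [0.2761 0.3385 0.3073 0.5133]
0.17 [0.2763 0.3368 0.3066 0.513 ]
0.18 [0.2762 0.3378 0.307  0.5133]
0.19 [0.2756 0.3378 0.3067 0.5126]
0.2 [0.2759 0.338  0.307  0.5131]
0.21 [0.2762 0.3378 0.307  0.5134]
0.22 [0.2761 0.3379 0.307  0.5132]
0.23 [0.2762 0.3376 0.3069 0.5134]
0.24 [0.2761 0.3381 0.3071 0.5119]
mouth ((0.49933868646621704, 0.3095322847366333), (0.08941880613565445, 0.0532207153737545), 89.92167663574219)
top 501 [0.4606 0.2722 0.1372] [0.55   0.3135 0.2763]
mouth ((0.5006656646728516, 0.30584630370140076), (0.08799014240503311, 0.050615228712558746), 87.26287841796875)
```

```bash
python3 - <<'E'
from bench import manip, claw, planner, monitor, viewer
import numpy as np,cv2
from h import *
o=[np.pi,0,-np.pi/2+np.radians(.9)]
X,Y=.5026,.3072
manip.move_straight([X,Y,.35],o,feed=.08)
b=monitor.get_obs(); print(b["t"],b["eef_pos"],b["ft_force"])
for zt in(.335,.315,.295,.270):
    h=manip.move_straight([X,Y,zt],o,feed=.04,stop_force=8)
    b=monitor.get_obs(); print(zt,h,b["t"],np.round(b["eef_pos"],4),np.round(b["ft_force"],2),np.round(b["moment"],2))
    if h: break
E
```

```text
7.0583 [0.50287462 0.30698051 0.34998698] [-0.73874792  0.66594932 -2.88018596]
0.335 False 7.5833 [0.5026 0.3072 0.3348] [ 0.37  0.28 -2.32] [ 0.06 -0.02  0.02]
0.315 False 8.2333 [0.5027 0.3073 0.315 ] [ 0.09 -0.65 -2.56] [-0.03 -0.03 -0.05]
0.295 False 8.8833 [0.5027 0.3073 0.2949] [ 0.03  0.19 -1.75] [ 0.07 -0.01 -0.03]
0.27 True 9.3667 [0.5027 0.3073 0.2771] [-0.4   0.39  2.97] [-0.01  0.04  0.07]
```

The descent stopped with the underside computed at about 0.030 m, which is the bay floor. I'll release, retreat and check.

```bash
python3 - <<'E'
from bench import manip, claw, planner, monitor, viewer
import numpy as np,cv2
from h import *
claw.set_gripper(0.7)
b=monitor.get_obs(); p=b["eef_pos"]; print(b["t"],p,b["ft_force"])
manip.hold(.25)
manip.move_straight([p[0],p[1],.40],feed=.15)
manip.move_pose([.4955,-.1995,.45],[np.pi,0,-np.pi/2])
b=monitor.get_obs(); print(b["t"],b["eef_pos"],b["joints"])
for n in("scene","top"):
    d=viewer.read_camera(n); pickle.dump(d,open(f"pics/{n}3.pkl","wb")); cv2.imwrite(f"pics/{n}3.png",d["image"][:,:,::-1])
    W=cloud(d);x,y,z=W[...,0],W[...,1],W[...,2]; m=(abs(x-.502)<.03)&(abs(y-.307)<.045)&(z>.132)&(z<.16)
    q=W[m]; print(n,np.median(q[:,2]),cv2.minAreaRect(q[:,:2].astype(np.float32)))
a=cv2.imread("pics/scene3.png")[120:380,140:500]; b=cv2.imread("pics/top3.png")[180:330,100:250]; cv2.imwrite("pics/c3.png",np.hstack([cv2.resize(a,(480,346)),cv2.resize(b,(310,346))]))
E
```

```text
9.8083 [0.50213981 0.30680759 0.27601765] [-0.00336467  0.38577499 -0.89395837]
12.875 [ 0.49588    -0.19885101  0.44979454] [-7.76485553e-02  1.99624860e-01 -1.39129360e-01 -1.17997582e-04
 -1.23230240e+00  7.88052808e-02]
scene 0.14028571019220015 ((0.5048080682754517, 0.307949036359787), (0.0263908002525568, 0.060966819524765015), 2.8442296981811523)
top 0.14203273769985464 ((0.5025429725646973, 0.30606529116630554), (0.024380095303058624, 0.06207771971821785), 1.240424394607544)
```

View pics/c3.png

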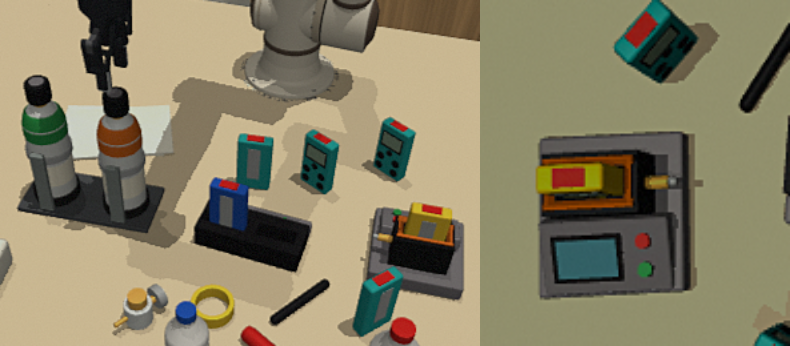

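The monitor is home. Its top is at 0.142 m and it is centred within about 1 mm, with the screen to the console side. The gripper now waits over the orange bottle, at (120,130) in the crop; the green one is at (45,120). The orange band and shoulder identify the right bottle. I'll grasp the cap next.

```bash
python3 - <<'E'
from bench import manip, claw, planner, monitor, viewer
import numpy as np,cv2
from h import *
o=[np.pi,0,-np.pi/2]
claw.set_gripper(1.0)
print(manip.move_straight([.4953,-.1997,.391],o,feed=.08,stop_force=10))
claw.set_gripper(0.0)
b=monitor.get_obs(); print(b["t"],b["eef_pos"],b["joints"],b["width"],b["ft_force"],b["moment"])
d=viewer.read_camera("scene"); a=d["image"][120:300,120:300,::-1]; cv2.imwrite("pics/c4.png",cv2.resize(a,(540,540)))
E
```

```text
False
14.7417 [ 0.49541551 -0.19975258  0.39155206] [-7.93765405e-02  2.40753635e-01 -2.35585898e-01  3.67284534e-04
 -1.09340213e+00  7.93839556e-02] 0.45727106907843923 [-0.34482447 -0.53190148  1.75678936] [0.03057839 0.04882932 0.0257507 ]
```

View pics/c4.png

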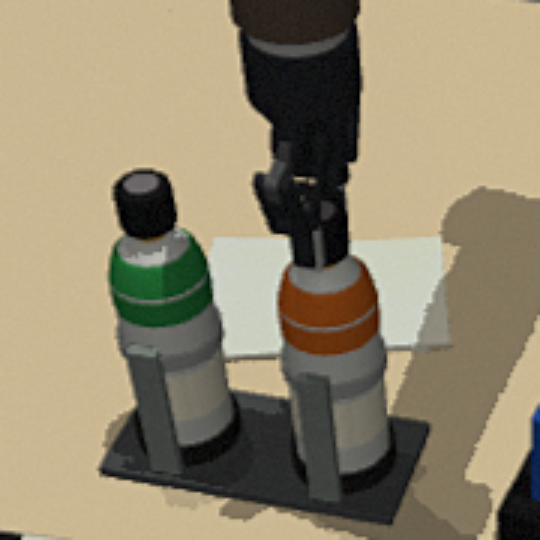

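The gripper holds the orange bottle's cap at (320,230). The finger opening of 0.457 corresponds to about 39 mm, which matches the cap. Now I'll turn it in small steps and feel which way it loosens.

```bash
python3 - <<'E'
from bench import manip, claw, planner, monitor, viewer
import numpy as np
q0=np.array(monitor.get_obs()["joints"]); base=monitor.get_obs()["moment"][2]
np.save("q0.npy",q0)
def st(a):
    q=q0.copy();q[5]+=np.radians(a);manip.move_j(q);manip.hold(.1);b=monitor.get_obs()
    print(a,round(b["t"],2),"Mz",round(b["moment"][2],3),"j6eff",round(b["effort"][5],3),"lag",round(np.degrees(q[5]-b["joints"][5]),2),"F",np.round(b["ft_force"],1)); return b["moment"][2]-base
for a in(4,8,12,16,20):
    if abs(st(a))>.5: print("STOP");break
E
```

```text
4 15.14 Mz 0.033 j6eff -0.007 lag 0.08 F [-0.1  0.5  1.8]
8 15.49 Mz -0.063 j6eff -0.007 lag 0.09 F [0.7 0.5 1.2]
12 15.84 Mz -0.05 j6eff -0.006 lag 0.1 F [0.7 0.1 1.2]
16 16.19 Mz -0.041 j6eff -0.005 lag 0.1 F [ 0.6 -0.7  1.5]
20 16.54 Mz 0.026 j6eff -0.006 lag 0.1 F [-0.4  0.7  0.8]
```

Anticlockwise turns freely past 20° with no torque, so the thread is right-handed. I'll carry on to 122° and then lift while watching the force.

```bash
python3 - <<'E'
from bench import manip, claw, planner, monitor, viewer
import numpy as np
q0=np.load("q0.npy")
for a in(50,85,122):
    q=q0.copy();q[5]+=np.radians(a);manip.move_j(q);b=monitor.get_obs()
    print(a,round(b["t"],2),"Mz",round(b["moment"][2],3),np.round(b["ft_force"],1),round(b["width"],3),np.round(b["eef_pos"],4))
p=b["eef_pos"]
h=manip.move_straight([p[0],p[1],p[2]+.014],feed=.03,stop_force=12)
b=monitor.get_obs(); print(h,b["t"],b["eef_pos"],b["ft_force"],b["width"])
E
```

```text
50 17.11 Mz 0.026 [-0.   0.8  1.9] 0.456 [ 0.4954 -0.1998  0.3916]
85 17.74 Mz -0.034 [-0.5  0.4  1.9] 0.453 [ 0.4954 -0.1998  0.3916]
122 18.41 Mz -0.128 [-2.2 -2.5  2.8] 0.457 [ 0.495  -0.2001  0.3915]
False 19.025 [ 0.49510457 -0.20005181  0.40622906] [-1.49010242 -1.74146213  0.62725272] 0.45828159624230136
```

```bash
python3 - <<'E'
from bench import manip, claw, planner, monitor, viewer
import numpy as np,cv2
from h import *
p=monitor.get_obs()["eef_pos"]
h=manip.move_straight([p[0],p[1],.44],feed=.06,stop_force=15)
if not h: h=manip.move_straight([p[0],p[1],.472],feed=.1,stop_force=15)
manip.hold(.5)
b=monitor.get_obs(); print(h,b["t"],b["eef_pos"],b["ft_force"],b["width"])
for n in("scene","top"):
    d=viewer.read_camera(n); cv2.imwrite(f"pics/{n}5.png",d["image"][:,:,::-1])
    W=cloud(d);x,y,z=W[...,0],W[...,1],W[...,2]
    for nm,c,lo in(("mon",(.502,.307),.13),("blue",(.515,-.009),.115),("greencap",(.5,-.329),.247)):
        q=W[(abs(x-c[0])<.035)&(abs(y-c[1])<.045)&(z>lo)&(z<lo+.02)]; print(n,nm,len(q),np.round(np.median(q,0),4))
cv2.imwrite("pics/c5.png",cv2.resize(cv2.imread("pics/scene5.png")[80:320,130:500],(790,512)))
E
```

```text
False 20.7167 [ 0.49512253 -0.20003632  0.47183029] [-0.47869041  0.6729285  -0.1210301 ] 0.45027120456601244
scene mon 350 [0.5091 0.3083 0.1401]
scene blue 245 [ 0.5175 -0.0073  0.1207]
scene greencap 186 [ 0.5022 -0.3273  0.2508]
top mon 436 [0.5021 0.3043 0.1421]
top blue 1 [0.5093 0.0218 0.1176]
top greencap 0 [nan nan nan]
  return _methods._mean(a, axis=axis, dtype=dtype,
  ret = um.true_divide(
```

View pics/c5.png

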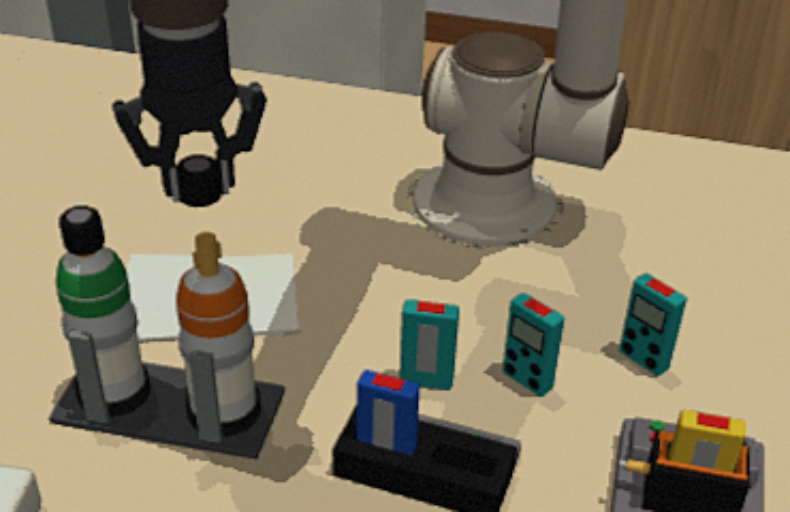

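The cap at (198,180) is held well above the bare brass neck at (207,250). The green cap, blue monitor and yellow monitor are all in place, so I'm handing the job in.

```bash
python3 - <<'E'
from bench import workorder
print(workorder.sign_off())
E
```

```text
the job is handed in; nothing more can be done
None
```

The yellow monitor is home in the test bay, and the arm ended holding the orange bottle's cap above its neck. I handed the job in at about 21 s of the 61 s allowed; no verdict is reported.

- **Monitor:** I lowered it into the bay until light floor contact and let go. Its top then measured 0.142 m, which matches fully home. It sat within about 1–3 mm of the bay's centre, upright, with the screen towards the console.
- **Cap:** It turned freely anticlockwise with no torque, so the thread is right-handed. I turned it 122° and it lifted off without resistance. It is held about 80 mm above its seated height, with its underside about 50 mm above the neck.
- **Left alone:** The last scene picture shows the green cap and the blue monitor within about 2 mm of where they started. I did not measure the bystanders again; nothing in the pictures looked moved.
- **Checks that disagreed or failed:**
  - The two cameras differed by 2–3 mm on most positions, so I used values between them.
  - In the final top view the arm hid the green cap and most of the blue monitor, so those two rest on the scene camera alone.

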